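Spin-check three pulleys and mark the one that binds

ROBOT

A 6-joint arm with a two-finger parallel gripper is mounted at the origin on the work surface. World frame = base frame: x ahead of the robot, y to its left, z up, the work surface at z = 0. Lengths are in m, angles in rad, forces in N, time in s.
With the tool pointing down it reaches from about 0.3 to 0.775 m from the base axis. Payload 14.6 kg.
Tool frame: the origin (TCP) lies at the very end of the fingers, on their centre line; the grasp point (between the pads) lies 19 mm behind it; z points along the fingers, y is the line along which they close (so a half turn about z gives the same grasp; the last joint's range is limited). The gripper opens to 94 mm and grips with 3 to 60 N. Pads are 16 mm wide; open, the fingers measure 119 mm over their backs; the gripper's body (75 mm by 177 mm) begins 78 mm behind the grasp point.
Start: joints at [1.236, 0.3, 1.521, -0, 1.321, -0.067], TCP at [0.146, 0.53, 0.205] pointing down, gripper open.
Joint ranges: [-3.03, 3.03], [-0.79, 2.21], [0.23, 2.52], [-1.04, 4.18], [0, 3.07], [-2.55, 2.55]. Speed limits (rad/s): [2.22, 2.22, 2.57, 3.14, 3.14, 3.14].

INTERFACE

Orientations are given as [roll, pitch, yaw] about the fixed x, y, z axes, in that order (R = Rz(yaw) Ry(pitch) Rx(roll)).
In Python, from station import ctrl gives the robot as it stands.
- The arm moves only by the shell command python3 -m pendant 'ROWS' [OPENING] [FORCE]. ROWS is JSON, a list of rows, each a list of 2 entries, a list of its own where there are three numbers: the shift along the world's x, y, z in cm, then the turn about the world's z in rad. A call has 1 to 20 rows; each row shifts and turns the commanded pose from where the row before left it; what a row does not reach is not made up. A row lasts 1/12 s, in which the tool goes at most 41.7 mm and 7.16 degrees, less where a joint would pass 70% of its speed; a pose out of reach is approached as far as the arm can. A call is refused whole if a number of a shift passes 4.17 or a number of a turn 0.125, either way. A call with a gripper value outside its range is refused whole. OPENING is the opening, from 0 (shut) to 1 (fully open), set as the call begins (- or left out, the last holds). The fingers move at their own pace and stop on an object; FORCE is the grip in N (left out, the last holds). Time passes only in rows, so rows that do not move let the fingers close. It gives the time, the measured TCP pose, the force, the opening and the grip force at its end, in the units of the state.
- ctrl.get_obs(): the state, without advancing time (a new reading comes with each control period).
- ctrl.camera(name): name is "side" or "top"; returns a dict with "color" (384x512x3 uint8, red, green, blue), "intrinsics" (3x3 intrinsics, pixels), "camera_from_world" (4x4, takes a point from world to camera coordinates). Camera axes: x right, y down, z forward; pixel columns grow to the right and rows downward; lengths in m; the calibration is good to about 2 mm. A picture is of the moment at which its call begins. There is no depth.
- ctrl.hand_in(): hands the job in; it is judged then, once.
The state is a dict: "time_s": time; "qpos": joint angles; "joint_vel": joint speeds; "tau": joint torques, N m; "ee_pos": TCP position; "eef_rot": TCP orientation; "force": force on the tool from outside, world axes, zero at the start; "moment": the same for the moment, N m; "grip_width": finger opening in m; "grip_force": force on a finger pad.
Only numpy, scipy, OpenCV 4.12 (cv2) and the standard library are available. Lean on these libraries where they do the work, as an engineer would, in place of code of your own. Each camera call takes 0.05 s, during which the arm holds its last target. There are 200 camera calls.

TASK

Three spring-return pulleys stand in a row on the welding table. From the left one to the right one, turn each with a fingertip on its upper face by a quarter turn or more and let it go, never pushing on a pulley with more than 20 N: a free one runs back, and one of the three binds. Then slip the steel collar fully down over the axle end of the binding pulley, lowering rather than dropping it; leave that pulley standing turned and everything else where it is.

Things in the scene. Friction and masses are not known exactly. Their poses are not given: they have to be found in the camera images.
- stand: Fixed grey base bar, 100 x 340 x 18 mm, carrying three alike pulleys in a row along its y axis at y = +115, 0 and -115 mm. Origin: centre of its underside, on the table. It may be turned a little about the vertical. Above each pulley a fixed axle end stands up.
- collar: Loose steel marker collar: a plain tube standing upright on the table to the left or right of the stand, 40 mm outside diameter, 19 mm bore right through, 40 mm tall, 0.1 to 0.15 kg. Origin: centre of its underside. It slips down over an axle end until it rests on the shoulder.
- face_1 (a point): Centre of the flat metal upper face of the pulley at the left end (+y end) of the stand, as drawn (62 mm above the table); the real face is up to 5 mm higher or lower. Pulley: 92 mm diameter, 24 mm thick. On its axis, not turning: a shoulder, 28 mm diameter, top 7 mm above this point, then the round axle end, 16 mm diameter, to 24 mm above it, its tip tapering to 9 mm at 31 mm above it.
- pulley_1 (a joint): Turn of that pulley (rad) about the vertical, + is counter-clockwise from above; starts within 0.1 of 0, no stop within several turns. A black dot 37 mm from the axis shows it. A fingertip rubbed round the face 33 mm out turns it: a free one takes under 0.6 N, and when let go a weak spring swings it back to 0; a binding one takes 2 to 4 N (press some 5 to 9 N) and stays where it is left.
- face_2 (a point): Centre of the flat metal upper face of the pulley at the middle of the stand, as drawn (62 mm above the table); the real face is up to 5 mm higher or lower. Pulley: 92 mm diameter, 24 mm thick. On its axis, not turning: a shoulder, 28 mm diameter, top 7 mm above this point, then the round axle end, 16 mm diameter, to 24 mm above it, its tip tapering to 9 mm at 31 mm above it.
- pulley_2 (a joint): Turn of that pulley (rad) about the vertical, + is counter-clockwise from above; starts within 0.1 of 0, no stop within several turns. A black dot 37 mm from the axis shows it. A fingertip rubbed round the face 33 mm out turns it: a free one takes under 0.6 N, and when let go a weak spring swings it back to 0; a binding one takes 2 to 4 N (press some 5 to 9 N) and stays where it is left.
- face_3 (a point): Centre of the flat metal upper face of the pulley at the right end (-y end) of the stand, as drawn (62 mm above the table); the real face is up to 5 mm higher or lower. Pulley: 92 mm diameter, 24 mm thick. On its axis, not turning: a shoulder, 28 mm diameter, top 7 mm above this point, then the round axle end, 16 mm diameter, to 24 mm above it, its tip tapering to 9 mm at 31 mm above it.
- pulley_3 (a joint): Turn of that pulley (rad) about the vertical, + is counter-clockwise from above; starts within 0.1 of 0, no stop within several turns. A black dot 37 mm from the axis shows it. A fingertip rubbed round the face 33 mm out turns it: a free one takes under 0.6 N, and when let go a weak spring swings it back to 0; a binding one takes 2 to 4 N (press some 5 to 9 N) and stays where it is left.
- tee_sample: Bystander, to be left alone: welded steel tee, base 90 x 100 x 6 mm, upright plate along its y, 91 mm tall. Origin on its underside.
- foam_cradle: Bystander, to be left alone: dark foam U block, 80 x 160 x 30 mm. Origin on its underside.
- cleaner: Bystander, to be left alone: blue bottle, 70 mm diameter, 200 mm tall. Origin on its underside.
- angle_gauge: Bystander, to be left alone: red plastic bar on two black discs, 34 x 144 x 14 mm. Origin on its underside.
- wire_brush: Bystander, to be left alone: wire brush lying flat, 200 mm long. Origin on its underside.
- chipping_hammer: Bystander, to be left alone: hammer lying flat, 260 mm long. Origin on its underside.
- corner_magnet: Bystander, to be left alone: red square magnet, 70 x 70 x 24 mm. Origin on its underside.
Not all that is in view belongs to the job. There is more than one size of the collar; the one meant has the size given above.

How it is judged:
On the way, in this order (a step that is already met when the one before it is completed fails the run):
1. the pulley at the left end (+y end) has been turned by at least 0.9 rad ((value of joint pulley_1 above 0.9 rad or value of joint pulley_1 below -0.9 rad)), for 0.05 s.
2. the pulley at the middle has been turned by at least 0.9 rad ((value of joint pulley_2 above 0.9 rad or value of joint pulley_2 below -0.9 rad)), for 0.05 s.
3. the pulley at the right end (-y end) has been turned by at least 0.9 rad ((value of joint pulley_3 above 0.9 rad or value of joint pulley_3 below -0.9 rad)), for 0.05 s.
4. the collar is lifted in the fingers (height (world z) of collar above 0.04 m and contact force between the fingers and collar above 1 N), for 0.2 s.
At the end, for the whole second after the job is handed in: The collar rests, released and upright (within 0.12 rad), fully down on the shoulder of the binding pulley (its underside 4 to 9.5 mm above the point face_N, within 3 mm of the axis); that pulley still stands turned by more than 0.5 rad, and the two free ones have run back to within 0.4 rad of 0 (((horizontal distance between collar and face_1 below 0.003 m and z of collar in the frame of face_1 between 0.004 and 0.0095 m and (value of joint pulley_1 above 0.5 rad or value of joint pulley_1 below -0.5 rad) and not (value of joint pulley_2 above 0.4 rad or value of joint pulley_2 below -0.4 rad) and not (value of joint pulley_3 above 0.4 rad or value of joint pulley_3 below -0.4 rad)) or (horizontal distance between collar and face_2 below 0.003 m and z of collar in the frame of face_2 between 0.004 and 0.0095 m and (value of joint pulley_2 above 0.5 rad or value of joint pulley_2 below -0.5 rad) and not (value of joint pulley_1 above 0.4 rad or value of joint pulley_1 below -0.4 rad) and not (value of joint pulley_3 above 0.4 rad or value of joint pulley_3 below -0.4 rad)) or (horizontal distance between collar and face_3 below 0.003 m and z of collar in the frame of face_3 between 0.004 and 0.0095 m and (value of joint pulley_3 above 0.5 rad or value of joint pulley_3 below -0.5 rad) and not (value of joint pulley_1 above 0.4 rad or value of joint pulley_1 below -0.4 rad) and not (value of joint pulley_2 above 0.4 rad or value of joint pulley_2 below -0.4 rad))) and angle between collar's own z axis and vertical below 0.12 rad and linear speed of collar below 0.02 m/s); the robot touches nothing.
It fails at once if a pulley is pushed by a finger, or by the arm, with more than 20 N (contact force between any of the arm, the fingers and pulley_1 above 20 N or contact force between any of the arm, the fingers and pulley_2 above 20 N or contact force between any of the arm, the fingers and pulley_3 above 20 N).
It fails at once if the collar is let go in the air instead of being lowered onto the shoulder (height (world z) of collar above 0.081 m and contact force between the fingers and collar below 0.1 N).
It fails at once if a bystander is moved by more than 25 mm (distance of any of tee_sample, foam_cradle, cleaner, angle_gauge, wire_brush, chipping_hammer, corner_magnet from where it was at the start of the episode above 0.025 m).
It also fails if it takes over 72 s, if anything falls off the work surface, if the arm or the gripper's body presses on something with over 40 N, if the wrist force passes 120 N, or if a joint passes its speed limit or range.

## Working session

There is one attempt and no reset: what is moved stays moved. The work goes in short steps, Python scripts to look and compute and a shell command to move; the robot and the scene stay as the last step left them, time stands still between calls to the robot, and variables do not carry over. Pictures are saved under pics/ and viewed, at most 10 in all, crops included, and the job is handed in when it is done.

```bash
ls; mkdir -p pics
cat > h.py <<'E'
import numpy as np,cv2
from station import ctrl
def cam(n):
    c=ctrl.camera(n); return c['color'],np.array(c['intrinsics']),np.array(c['camera_from_world'])
def ray(K,T,u,v,z):
    R,t=T[:3,:3],T[:3,3]; o=-R.T@t; d=R.T@np.linalg.inv(K)@[u,v,1]
    return o+d*(z-o[2])/d[2]
def proj(K,T,p):
    q=K@(T[:3,:3]@np.array(p)+T[:3,3]); return q[:2]/q[2]
def save(n,img,s=1): cv2.imwrite('pics/'+n,cv2.resize(img[...,::-1],None,fx=s,fy=s,interpolation=cv2.INTER_CUBIC))
E
python3 - <<'E'
from h import *
for n in('top','side'):
    i,K,T=cam(n); save(n+'0.png',i,1.5); np.savez(n+'0.npz',i=i,K=K,T=T); print(n,-T[:3,:3].T@T[:3,3],T[2,:3])
o=ctrl.get_obs(); print(o['time_s'],o['ee_pos'],o['eef_rot'],o['force'],o['grip_width'])
E
```

```text
pics
top [ 0.48613841 -0.02424715  1.15466925] [ 0.06793755  0.01027986 -0.99763661]
side [0.35601008 0.96688151 0.756967  ] [ 0.15926116 -0.80459796 -0.57206469]
0.1 [0.14545295 0.53019792 0.20497584] [-3.14061319e+00 -4.69976282e-05  2.87382974e+00] [ 0.23972941 -0.83899211 -0.92826462] 0.0938741047655653
```

View pics/top0.png

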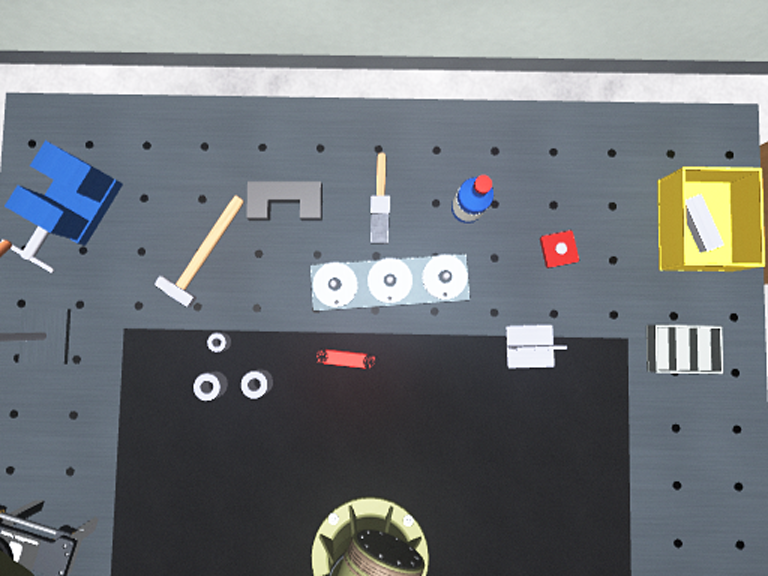

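View pics/side0.png

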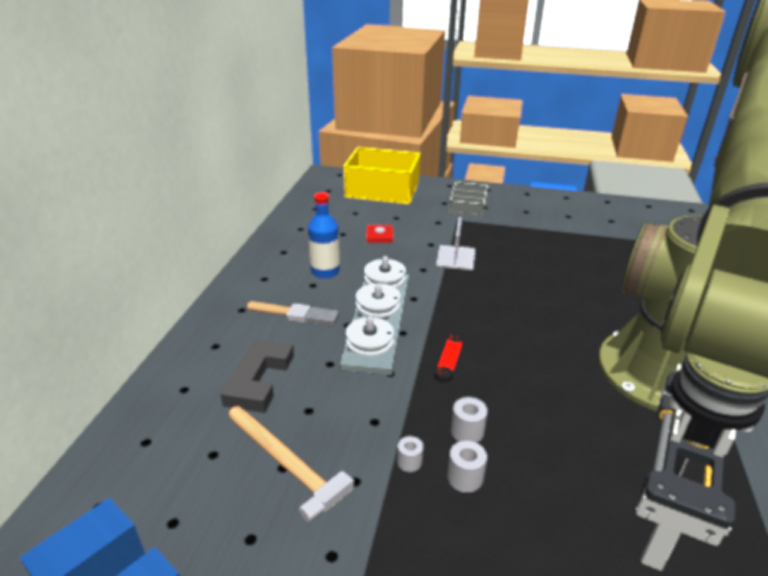

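Top view (1.5x pixels): pulleys at (335,284), (390,281), (445,277). Tube candidates are a small one at (217,342), and two large ones at (207,386) and (256,384). The side view shows the same three at (410,453), (467,466) and (469,419). Next I measure their sizes and make a close crop.

Run:
```python
from h import *
D=np.load('top0.npz'); i,K,T=D['i'],D['K'],D['T']
S=np.load('side0.npz'); 
a=cv2.resize(i[210:280,115:195],None,fx=5,fy=5,interpolation=cv2.INTER_CUBIC)
b=cv2.resize(S['i'][255:335,255:335],None,fx=4.375,fy=4.375,interpolation=cv2.INTER_CUBIC)
save('crop1.png',np.hstack([a,b]))
hsv=cv2.cvtColor(i,cv2.COLOR_RGB2HSV)
m=((hsv[...,2]>195)&(hsv[...,1]<30)).astype(np.uint8)
m[:140]=0;m[300:]=0;m[:,340:]=0
c,h=cv2.findContours(m,cv2.RETR_CCOMP,cv2.CHAIN_APPROX_NONE)
for k,x in enumerate(c):
    A=cv2.contourArea(x)
    if A<6 or len(x)<6: continue
    (u,v),ax,an=cv2.fitEllipse(x)
    z=0.062 if u>205 else 0.04
    p=ray(K,T,u,v,z); f=K[0,0]/np.linalg.norm(p-(-T[:3,:3].T@T[:3,3]))
    print('hole' if h[0][k][3]>=0 else 'out',round(u,1),round(v,1),A,'diam mm',np.round(1000*np.array(ax)/f,1),np.round(1000*p))
```

```text
out 137.4 257.6 218.0 diam mm [55.3 57.5] [349. 349.  40.]
hole 137.4 257.7 75.0 diam mm [33.3 33.5] [349. 349.  40.]
out 169.0 256.3 217.0 diam mm [53.8 56. ] [355. 249.  40.]
hole 169.1 256.1 76.5 diam mm [31.7 34.2] [356. 249.  40.]
out 144.0 228.0 98.0 diam mm [36.9 38.4] [442. 332.  40.]
hole 144.0 228.0 40.0 diam mm [23.6 25.5] [442. 332.  40.]
out 338.4 229.1 22.0 diam mm [ 5.2 90.3] [ 451. -277.   62.]
out 221.6 188.6 7.5 diam mm [ 9.4 11.3] [570.  87.  62.]
out 259.5 185.9 9.0 diam mm [10.2 12.7] [581. -31.  62.]
out 115.5 193.7 170.5 diam mm [ 25.8 114.9] [549. 428.  40.]
out 297.3 183.5 8.0 diam mm [10.9 10.9] [ 591. -149.   62.]
out 223.2 189.2 662.0 diam mm [91.  92.3] [569.  82.  62.]
hole 224.0 200.7 7.0 diam mm [ 9.4 12. ] [533.  79.  62.]
hole 222.9 188.9 77.0 diam mm [31.  31.7] [569.  83.  62.]
out 259.5 186.6 676.0 diam mm [91.  92.3] [579. -31.  62.]
hole 259.5 198.5 7.0 diam mm [9.8 9.8] [542. -32.  62.]
hole 259.7 186.2 73.5 diam mm [29.6 31.5] [580. -32.  62.]
out 296.2 184.3 678.0 diam mm [92.4 93.3] [ 588. -145.   62.]
hole 296.6 195.8 8.5 diam mm [ 9.4 13. ] [ 552. -147.   62.]
hole 296.4 183.8 81.0 diam mm [31.7 33.2] [ 589. -146.   62.]
out 30.9 166.7 181.5 diam mm [ 85.5 161.1] [631. 705.  40.]
out 253.4 153.8 77.5 diam mm [34.4 54.9] [682. -10.  62.]
hole 248.6 158.0 9.0 diam mm [11.8 12.7] [668.   4.  62.]
hole 253.0 149.0 6.0 diam mm [ 6.9 12.9] [697.  -9.  62.]
hole 254.5 146.5 7.0 diam mm [10. 10.] [705. -13.  62.]
out 255.1 140.9 16.0 diam mm [ 6.5 48.6] [723. -15.  62.]
```

View pics/crop1.png

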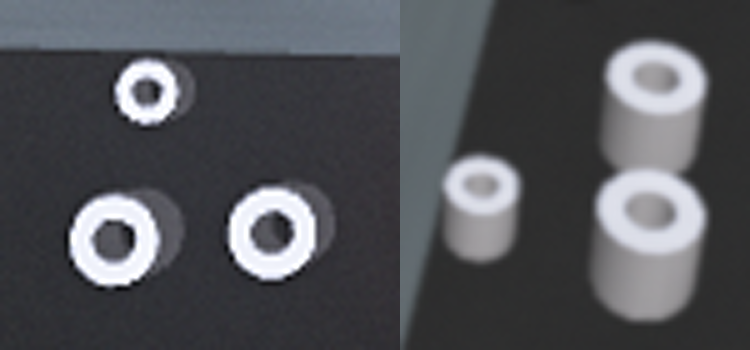

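The collar is the small tube, about 40 mm in diameter, at about (0.442, 0.332). The other two are about 55 mm. Next I triangulate the face heights and the bottle.

Run:
```python
from h import *
D=np.load('top0.npz'); K,T=D['K'],D['T']
S=np.load('side0.npz'); i2,K2,T2=S['i'],S['K'],S['T']
for pt in [(.569,.082,.062),(.579,-.031,.062),(.588,-.145,.062),(.442,.332,.04)]: print('side proj',proj(K2,T2,pt).round(1))
hsv=cv2.cvtColor(i2,cv2.COLOR_RGB2HSV)
m=((hsv[...,2]>190)&(hsv[...,1]<30)).astype(np.uint8); m[:165]=0
c,_=cv2.findContours(m,cv2.RETR_EXTERNAL,cv2.CHAIN_APPROX_NONE)
P=[]
for x in c:
    if cv2.contourArea(x)<60: continue
    e=cv2.fitEllipse(cv2.convexHull(x)); print('side',np.round(e[0],1),np.round(e[1],1)); P.append(e[0])
def tri(a,b):
    A=[]
    for (K_,T_,q) in((K,T,a),(K2,T2,b)):
        M=K_@T_[:3]; A+= [q[0]*M[2]-M[0],q[1]*M[2]-M[1]]
    A=np.array(A); return np.linalg.lstsq(A[:,:3],-A[:,3],rcond=None)[0]
for a in [(223.2,189.2),(259.5,186.6),(296.2,184.3),(144,228)]:
    for b in P:
        p=tri(a,b)
        if np.linalg.norm(proj(K,T,p)-a)<2 and np.linalg.norm(proj(K2,T2,p)-b)<2: print(a,b,(p*1000).round(1))
# bottle cap: top view 1.5x (483,183)
print('cap',ray(K,T,483/1.5,183/1.5,.2),'bottle side base', ray(K2,T2,325/1.5,270/1.5,0.0))
```

```text
side proj [246.7 219.1]
side proj [252.  197.4]
side proj [256.9 178.6]
side proj [274.1 296.2]
side [216.8 329.4] [12.8 43.1]
side [311.9 303. ] [18.6 23.3]
side [273.3 297.2] [12.4 15.5]
side [  4.8 294. ] [10.  18.1]
side [313.2 272.8] [15.4 21.4]
side [198.1 206.6] [ 8.  15.1]
side [106.1 208.6] [21.  54.9]
side [251.4 204.7] [38.5 69.6]
side [303.4 171.1] [16.1 27.8]
(223.2, 189.2) (251.38360595703125, 204.6920166015625) [560.2  76.4 111.5]
(259.5, 186.6) (251.38360595703125, 204.6920166015625) [581.  -31.4  33.4]
(296.2, 184.3) (251.38360595703125, 204.6920166015625) [ 604.8 -158.   -58.1]
(144, 228) (273.3001708984375, 297.1743469238281) [442.9 333.   37.3]
cap [ 0.74889406 -0.19937881  0.2       ] bottle side base [ 0.74927192 -0.20004073  0.        ]
```

```bash
python3 -m pendant '[[[2.5,-2.95,0],-0.025],[[2.5,-2.95,0],-0.025],[[2.5,-2.95,0],-0.025],[[2.5,-2.95,0],-0.025],[[2.5,-2.95,0],-0.025],[[2.5,-2.95,0],-0.025],[[2.5,-2.95,0],-0.025],[[2.5,-2.95,0],-0.025],[[2.5,-2.95,0],-0.025],[[2.5,-2.95,0],-0.025],[[2.5,-2.95,0],-0.025],[[2.5,-2.95,0],-0.025],[[2.5,-2.95,0],-0.025],[[2.5,-2.95,0],-0.025],[[2.5,-2.95,0],-0.025],[[2.5,-2.95,0],-0.025],[[0,0,0],0],[[0,0,0],0]]' 0 20
python3 - <<'E'
from h import *
for s,a0 in(('CW',np.pi+.9),('CCW',np.pi-.9)):
    d=-.12 if s=='CW' else .12
    a=a0+d*np.arange(16); p=np.round(3.3*np.c_[np.cos(a),np.sin(a)],2); print(s,p[0],p[-1],np.diff(p,axis=0).round(2).tolist())
o=ctrl.get_obs(); print(o['qpos'],o['ee_pos'],o['eef_rot'],o['force'])
E
```

```text
time_s: 1.6
ee_pos: [0.5459, 0.057, 0.2045]
eef_rot: [-3.141, -0.001, 2.471]
force: [-1.0, -0.6, -1.1]
grip_width: 0.0002
grip_force: 0.0
CW [-2.05 -2.58] [-2.05  2.58] [[-0.3, 0.26], [-0.26, 0.3], [-0.22, 0.32], [-0.18, 0.35], [-0.14, 0.37], [-0.1, 0.39], [-0.04, 0.39], [0.0, 0.4], [0.04, 0.39], [0.1, 0.39], [0.14, 0.37], [0.18, 0.35], [0.22, 0.32], [0.26, 0.3], [0.3, 0.26]]
CCW [-2.05  2.58] [-2.05 -2.58] [[-0.3, -0.26], [-0.26, -0.3], [-0.22, -0.32], [-0.18, -0.35], [-0.14, -0.37], [-0.1, -0.39], [-0.04, -0.39], [0.0, -0.4], [0.04, -0.39], [0.1, -0.39], [0.14, -0.37], [0.18, -0.35], [0.22, -0.32], [0.26, -0.3], [0.3, -0.26]]
[ 3.73856664e-02  2.98977914e-01  1.52433750e+00  2.88553889e-05
  1.31986120e+00 -8.63020499e-01] [0.54585522 0.05704984 0.20453893] [-3.14058408e+00 -1.22167425e-03  2.47119469e+00] [-1.03369392 -0.58285731 -1.08667763]
```

```bash
cat > chk.py <<'E'
from h import *
o=ctrl.get_obs(); f=o['force'][2]; print('CHK z %.4f F %s'%(o['ee_pos'][2],np.round(o['force'],1))); raise SystemExit(f>1.5)
E
P="python3 -m pendant"; C="python3 chk.py"
$P '[[[0.13,0,-3.4],0],[[0.13,0,-3.4],0],[[0,0,-3.4],0],[[0,0,-2],0],[[0,0,-1.1],0],[[0,0,0],0],[[0,0,0],0]]' | tail -0; $C &&
$P '[[[0,0,-0.1],0],[[0,0,0],0]]' >/dev/null && $C &&
$P '[[[0,0,-0.1],0],[[0,0,0],0]]' >/dev/null && $C &&
$P '[[[0,0,-0.1],0],[[0,0,0],0]]' >/dev/null && $C &&
$P '[[[0,0,-0.1],0],[[0,0,0],0]]' >/dev/null && $C &&
$P '[[[0,0,-0.1],0],[[0,0,0],0]]' >/dev/null && $C &&
$P '[[[0,0,-0.1],0],[[0,0,0],0]]' >/dev/null && $C &&
$P '[[[0,0,-0.1],0],[[0,0,0],0]]' >/dev/null && $C &&
$P '[[[0,0,-0.1],0],[[0,0,0],0]]' >/dev/null && $C &&
$P '[[[0,0,-0.1],0],[[0,0,0],0]]' >/dev/null && $C &&
$P '[[[0,0,-0.1],0],[[0,0,0],0]]' >/dev/null && $C &&
$P '[[[0,0,-0.1],0],[[0,0,0],0]]' >/dev/null && $C &&
$P '[[[0,0,-0.1],0],[[0,0,0],0]]' >/dev/null && $C
```

```text
CHK z 0.0733 F [-0.7  0.6  1.1]Exception ignored on flushing sys.stdout:
BrokenPipeError: [Errno 32] Broken pipe
False
```

```bash
sed -i 's/SystemExit(f>1.5)/SystemExit(int(f>2.5))/' chk.py
P="python3 -m pendant"; C="python3 chk.py"
$P '[[[0,0,0],0]]' >/dev/null; $C &&
$P '[[[0,0,-0.1],0],[[0,0,0],0]]' >/dev/null && $C &&
$P '[[[0,0,-0.1],0],[[0,0,0],0]]' >/dev/null && $C &&
$P '[[[0,0,-0.1],0],[[0,0,0],0]]' >/dev/null && $C &&
$P '[[[0,0,-0.1],0],[[0,0,0],0]]' >/dev/null && $C &&
$P '[[[0,0,-0.1],0],[[0,0,0],0]]' >/dev/null && $C &&
$P '[[[0,0,-0.1],0],[[0,0,0],0]]' >/dev/null && $C &&
$P '[[[0,0,-0.1],0],[[0,0,0],0]]' >/dev/null && $C &&
$P '[[[0,0,-0.1],0],[[0,0,0],0]]' >/dev/null && $C &&
$P '[[[0,0,-0.1],0],[[0,0,0],0]]' >/dev/null && $C &&
$P '[[[0,0,-0.1],0],[[0,0,0],0]]' >/dev/null && $C &&
$P '[[[0,0,-0.1],0],[[0,0,0],0]]' >/dev/null && $C &&
$P '[[[0,0,-0.1],0],[[0,0,0],0]]' >/dev/null && $C
```

```text
CHK z 0.0741 F [-0.2  0.4 -0.5]
CHK z 0.0725 F [-0.1  0.5  0.7]
CHK z 0.0707 F [0.7 0.2 0.8]
CHK z 0.0693 F [-0.8 -0.3  0.7]
CHK z 0.0683 F [-0.2 -0.4 -0.3]
CHK z 0.0673 F [-0.5 -0.4  0.5]
CHK z 0.0662 F [-0.1 -0.  -0.2]
CHK z 0.0653 F [-0.3 -0.1  0.4]
CHK z 0.0643 F [-0.6  0.4  0.8]
CHK z 0.0633 F [ 0.3 -0.4  0. ]
CHK z 0.0623 F [-0.1  0.5 -0.3]
CHK z 0.0613 F [-0.5  0.1 -0.3]
CHK z 0.0603 F [-0.3  0.6  0. ]
```

```bash
P="python3 -m pendant"; C="python3 chk.py"
$P '[[[0,0,-0.05],0],[[0,0,0],0]]' >/dev/null && $C &&
$P '[[[0,0,-0.05],0],[[0,0,0],0]]' >/dev/null && $C &&
$P '[[[0,0,-0.05],0],[[0,0,0],0]]' >/dev/null && $C &&
$P '[[[0,0,-0.05],0],[[0,0,0],0]]' >/dev/null && $C &&
$P '[[[0,0,-0.05],0],[[0,0,0],0]]' >/dev/null && $C &&
$P '[[[0,0,-0.05],0],[[0,0,0],0]]' >/dev/null && $C &&
$P '[[[0,0,-0.05],0],[[0,0,0],0]]' >/dev/null && $C &&
$P '[[[0,0,-0.05],0],[[0,0,0],0]]' >/dev/null && $C
```

```text
CHK z 0.0599 F [-0.5  0.5  0.5]
CHK z 0.0594 F [ 0.1  0.3 -0.6]
CHK z 0.0591 F [-0.9 -0.6  2.2]
CHK z 0.0589 F [-2.1 -1.6  7. ]
```

```bash
sed -i 's/f>2.5/f>float(__import__("sys").argv[1])/' chk.py; P="python3 -m pendant"; C="python3 chk.py 12"
$P '[[[0,0,0],0]]' >/dev/null; $C &&
$P '[[[-0.3,0.26,0],-0.12],[[-0.26,0.3,0],-0.12]]' >/dev/null && $C &&
$P '[[[-0.22,0.32,0],-0.12],[[-0.18,0.35,0],-0.12]]' >/dev/null && $C &&
$P '[[[-0.14,0.37,0],-0.12],[[-0.1,0.39,0],-0.12]]' >/dev/null && $C &&
$P '[[[-0.04,0.39,0],-0.12],[[0,0.4,0],-0.12]]' >/dev/null && $C &&
$P '[[[0.04,0.39,0],-0.12],[[0.1,0.39,0],-0.12]]' >/dev/null && $C &&
$P '[[[0.14,0.37,0],-0.12],[[0.18,0.35,0],-0.12]]' >/dev/null && $C &&
$P '[[[0.22,0.32,0],-0.12],[[0.26,0.3,0],-0.12],[[0.3,0.26,0],-0.12]]' >/dev/null && $C
python3 - <<'E'
from h import *
i,K,T=cam('side'); save('s1.png',i[150:250,190:320],5)
print(ctrl.get_obs()['ee_pos'],ctrl.get_obs()['eef_rot'][2],ctrl.get_obs()['time_s'])
E
```

```text
CHK z 0.0589 F [-1.9 -2.   5.5]
CHK z 0.0589 F [1.6 2.1 3. ]
CHK z 0.0590 F [2.1 0.6 3. ]
CHK z 0.0590 F [ 2.2 -0.1  3. ]
CHK z 0.0589 F [ 1.8 -0.1  3.3]
CHK z 0.0590 F [2.1 0.2 3.3]
CHK z 0.0589 F [ 1.5 -0.8  3.6]
CHK z 0.0589 F [-0.4  0.9  4.6]
[0.54901005 0.11065303 0.05894975] 0.6586913220251549 6.3167
```

View pics/s1.png

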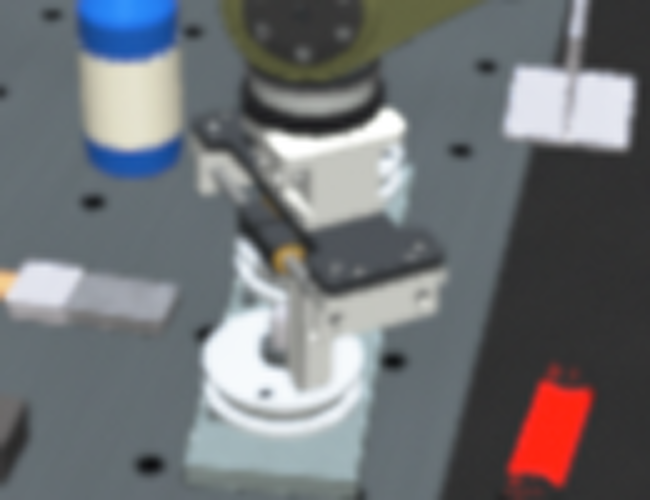

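```bash
cat > dot.py <<'E'
from h import *
C=[(.569,.083),(.579,-.0315),(.5885,-.146)]
for n in('side','top'):
    i,K,T=cam(n); g=cv2.GaussianBlur(cv2.cvtColor(i,cv2.COLOR_RGB2GRAY),(3,3),0).astype(np.float32)
    save(f"{n}_{ctrl.get_obs()['time_s']:.1f}.png",i[150:250,190:320],5)
    for k,(x,y) in enumerate(C):
        a=np.radians(np.arange(0,360,3)); p=np.array([proj(K,T,(x+.037*np.cos(t),y+.037*np.sin(t),.059)) for t in a],np.float32)
        v=cv2.remap(g,p[:,:1].copy(),p[:,1:].copy(),cv2.INTER_LINEAR)[:,0]
        print(n,k+1,[(int(j*3-180),int(v[j])) for j in range(120) if v[j]<=min(v[j-1],v[(j+1)%120]) and v[j]<170])
E
P="python3 -m pendant"
$P '[[[0,0,1],0],[[0,0,2],0],[[0,0,3],0],[[0,0,3],0],[[0,0,0],0],[[0,0,0],0],[[0,0,0],0],[[0,0,0],0],[[0,0,0],0],[[0,0,0],0]]'; python3 dot.py
```

```text
time_s: 7.15
ee_pos: [0.5478, 0.1099, 0.1476]
eef_rot: [-3.141, 0.001, 0.674]
force: [-0.5, -0.4, 0.2]
grip_width: 0.0001
grip_force: 0.0
side 1 []
side 2 [(117, 158)]
side 3 [(-123, 151), (63, 64), (117, 64), (150, 128)]
top 1 [(-168, 68), (-9, 70), (123, 149), (156, 150), (159, 150), (162, 150), (165, 150)]
top 2 []
top 3 [(0, 165)]
```

```bash
P="python3 -m pendant"
$P '[[[0.25,-2.9,0],0],[[0.25,-2.9,0],0],[[0.25,-2.9,0],0],[[0.2,-2.85,0],0],[[0,0,0],0],[[0,0,0],0]]'; python3 dot.py
```

```text
time_s: 7.75
ee_pos: [0.5576, -0.0065, 0.1482]
eef_rot: [-3.141, 0.0, 0.672]
force: [0.2, 0.5, 0.3]
grip_width: 0.0006
grip_force: 0.0
side 1 []
side 2 []
side 3 [(111, 148)]
top 1 [(-33, 147), (21, 70), (48, 127), (153, 114)]
top 2 [(-3, 147), (39, 139), (129, 157)]
top 3 [(0, 164)]
```

```bash
cd pics; ls -t | head -2; f=$(ls -t side_*|head -1); g=$(ls -t top_*|head -1); python3 -c "
import cv2,numpy as np;a=cv2.imread('$f');b=cv2.imread('$g');cv2.imwrite('c2.png',cv2.resize(np.hstack([a,b]),(800,308)))"
```

```text
top_7.8.png
side_7.8.png
```

View pics/c2.png

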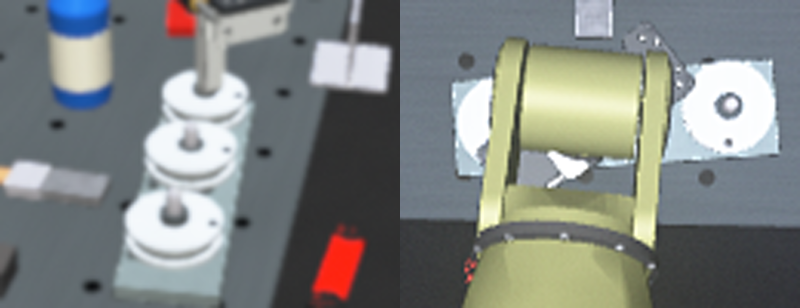

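Pulley 1's dot is back on the robot side, at crop pixel (214,232), in the same place relative to its pulley as the dots of 2 and 3. So pulley 1 is free. Next is pulley 2.

```bash
P="python3 -m pendant"; C="python3 chk.py 2"
$P '[[[0.1,0.1,-3],0],[[0,0,-3],0],[[0,0,-1.4],0],[[0,0,-0.6],0],[[0,0,0],0],[[0,0,0],0],[[0,0,0],0]]' >/dev/null; $C &&
$P '[[[0,0,-0.07],0],[[0,0,0],0]]' >/dev/null && $C &&
$P '[[[0,0,-0.07],0],[[0,0,0],0]]' >/dev/null && $C &&
$P '[[[0,0,-0.07],0],[[0,0,0],0]]' >/dev/null && $C &&
$P '[[[0,0,-0.07],0],[[0,0,0],0]]' >/dev/null && $C &&
$P '[[[0,0,-0.07],0],[[0,0,0],0]]' >/dev/null && $C &&
$P '[[[0,0,-0.07],0],[[0,0,0],0]]' >/dev/null && $C &&
$P '[[[0,0,-0.07],0],[[0,0,0],0]]' >/dev/null && $C &&
$P '[[[0,0,-0.07],0],[[0,0,0],0]]' >/dev/null && $C &&
$P '[[[0,0,-0.07],0],[[0,0,0],0]]' >/dev/null && $C &&
$P '[[[0,0,-0.07],0],[[0,0,0],0]]' >/dev/null && $C &&
$P '[[[0,0,-0.07],0],[[0,0,0],0]]' >/dev/null && $C &&
$P '[[[0,0,-0.07],0],[[0,0,0],0]]' >/dev/null && $C &&
$P '[[[0,0,-0.07],0],[[0,0,0],0]]' >/dev/null && $C &&
$P '[[[0,0,-0.07],0],[[0,0,0],0]]' >/dev/null && $C &&
$P '[[[0,0,-0.07],0],[[0,0,0],0]]' >/dev/null && $C &&
$P '[[[0,0,-0.07],0],[[0,0,0],0]]' >/dev/null && $C
```

```text
CHK z 0.0694 F [ 0.7 -0.1 -0.8]
CHK z 0.0683 F [ 0.  -0.9 -0.3]
CHK z 0.0672 F [-0.1 -0.1 -0.2]
CHK z 0.0665 F [-0.4 -0.1  2.6]
```

```bash
P="python3 -m pendant"; C="python3 chk.py 4.5"
$P '[[[0,0,0],0]]' >/dev/null; $C &&
$P '[[[0,0,-0.03],0],[[0,0,0],0]]' >/dev/null && $C &&
$P '[[[0,0,-0.03],0],[[0,0,0],0]]' >/dev/null && $C
```

```text
CHK z 0.0665 F [-1.2  0.9  2.5]
CHK z 0.0664 F [-2.   1.4  5.2]
```

```bash
P="python3 -m pendant"; C="python3 chk.py 13"
$P '[[[0,0,-0.02],0],[[0,0,0],0]]' >/dev/null; $C &&
$P '[[[-0.3,-0.26,0],0.12],[[-0.26,-0.3,0],0.12]]' >/dev/null && $C &&
$P '[[[-0.22,-0.32,0],0.12],[[-0.18,-0.35,0],0.12]]' >/dev/null && $C
```

```text
CHK z 0.0663 F [-2.7  1.   6.6]
CHK z 0.0663 F [0.8 0.6 4.7]
CHK z 0.0663 F [0.1 1.6 3.9]
```

```bash
P="python3 -m pendant"; C="python3 chk.py 13"
$P '[[[-0.14,-0.37,-0.02],0.12],[[-0.1,-0.39,-0.02],0.12]]' >/dev/null && $C &&
$P '[[[-0.04,-0.39,0],0.12],[[0,-0.4,0],0.12]]' >/dev/null && $C; python3 dot.py
```

```text
CHK z 0.0661 F [-2.5  1.3  8.8]
CHK z 0.0661 F [-3.2  1.7  7.8]
side 1 []
side 2 [(42, 154)]
side 3 [(-45, 155), (96, 74)]
top 1 []
top 2 [(-153, 132), (144, 127)]
top 3 [(-114, 135), (-51, 162), (0, 163)]
```

```bash
cd pics; cp $(ls -t side_*|head -1) c3.png
```

```text
(no output)
```

View pics/c3.png

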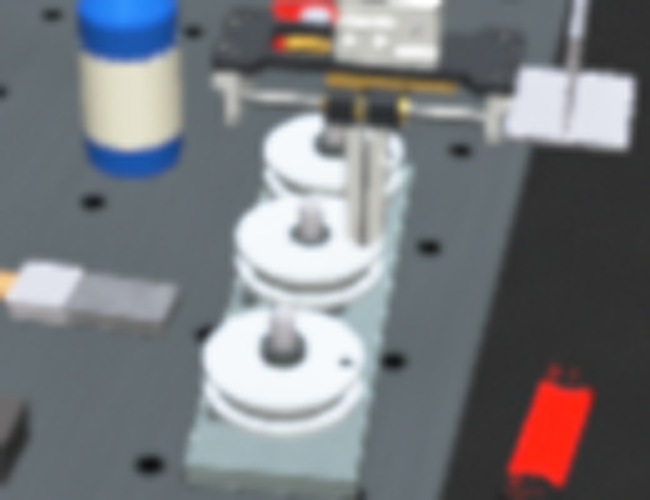

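```bash
P="python3 -m pendant"; C="python3 chk.py 13"
$P '[[[0.04,-0.39,0],0.12],[[0.1,-0.39,0],0.12]]' >/dev/null && $C &&
$P '[[[0.14,-0.37,0],0.12],[[0.18,-0.35,0],0.12]]' >/dev/null && $C &&
$P '[[[0.22,-0.32,0],0.12],[[0.26,-0.3,0],0.12],[[0.3,-0.26,0],0.12]]' >/dev/null && $C; python3 dot.py
```

```text
CHK z 0.0661 F [-3.3  0.1  9.2]
CHK z 0.0661 F [-2.6 -1.1  8.8]
CHK z 0.0662 F [-4.2 -4.1 10.5]
side 1 []
side 2 []
side 3 [(-72, 163), (-48, 166), (96, 157), (99, 157)]
top 1 []
top 2 [(-162, 146), (-39, 130), (-27, 147), (-12, 153), (12, 137)]
top 3 [(-141, 125), (-36, 111), (0, 127)]
```

```bash
P="python3 -m pendant"
$P '[[[0,0,1],0],[[0,0,2.5],0],[[0,0,3],0],[[0,0,2],0],[[0.25,-2.9,0],0],[[0.25,-2.9,0],0],[[0.25,-2.9,0],0],[[0.2,-2.8,0],0],[[0,0,0],0],[[0,0,0],0],[[0,0,0],0]]'
cat > dot.py <<'E'
from h import *
Cn=[(.569,.083,.059),(.579,-.0315,.066),(.5885,-.146,.062)]
i,K,T=cam('side'); save(f"side_{ctrl.get_obs()['time_s']:.1f}.png",i[150:250,190:320],5)
g=cv2.cvtColor(i,cv2.COLOR_RGB2GRAY); b=cv2.morphologyEx(g,cv2.MORPH_BLACKHAT,np.ones((7,7),np.uint8))
for k,(x,y,z) in enumerate(Cn):
    L=[]
    for v in range(160,250):
        for u in range(200,300):
            d=ray(K,T,u,v,z)[:2]-(x,y); r=np.hypot(*d)
            if .027<r<.041 and b[v,u]>25: L.append((int(b[v,u]),u,v,round((np.degrees(np.arctan2(*d[::-1]))-180+180)%360-180)))
    print(k+1,sorted(L)[::-1][:6])
E
python3 dot.py
```

```text
time_s: 11.72
ee_pos: [0.5681, -0.1705, 0.1506]
eef_rot: [3.141, -0.0, 2.474]
force: [0.1, 0.6, 0.5]
grip_width: 0.0006
grip_force: 0.0
1 [(82, 259, 222, 0), (72, 258, 222, -2), (46, 245, 214, 112), (44, 244, 214, 118), (36, 247, 214, 101), (36, 246, 214, 107)]
2 [(32, 250, 191, 115), (31, 251, 191, 109), (29, 253, 191, 97), (29, 252, 191, 103)]
3 [(54, 255, 174, 114), (53, 256, 174, 108), (50, 257, 174, 101), (43, 267, 180, -3), (42, 267, 181, -12), (42, 258, 174, 94)]
```

```bash
cd pics; cp $(ls -t side_*|head -1) c4.png
```

```text
(no output)
```

View pics/c4.png

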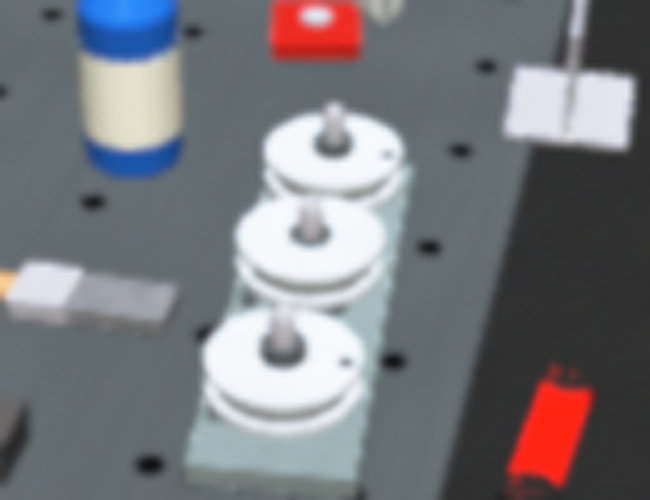

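Dots of pulleys 1 (345,362) and 3 (388,154) are on the robot side. Pulley 2's dot is hidden behind its axle, so it stayed turned and it binds. I'll confirm that from the top later. Now pulley 3.

```bash
P="python3 -m pendant"; C="python3 chk.py 2"
$P '[[[0,-0.15,-3],0],[[0,0,-3],0],[[0,0,-1.4],0],[[0,0,-0.6],0],[[0,0,0],0],[[0,0,0],0],[[0,0,0],0]]' >/dev/null; $C &&
$P '[[[0,0,-0.07],0],[[0,0,0],0]]' >/dev/null && $C &&
$P '[[[0,0,-0.07],0],[[0,0,0],0]]' >/dev/null && $C &&
$P '[[[0,0,-0.07],0],[[0,0,0],0]]' >/dev/null && $C &&
$P '[[[0,0,-0.07],0],[[0,0,0],0]]' >/dev/null && $C &&
$P '[[[0,0,-0.07],0],[[0,0,0],0]]' >/dev/null && $C &&
$P '[[[0,0,-0.07],0],[[0,0,0],0]]' >/dev/null && $C &&
$P '[[[0,0,-0.07],0],[[0,0,0],0]]' >/dev/null && $C &&
$P '[[[0,0,-0.07],0],[[0,0,0],0]]' >/dev/null && $C &&
$P '[[[0,0,-0.07],0],[[0,0,0],0]]' >/dev/null && $C &&
$P '[[[0,0,-0.07],0],[[0,0,0],0]]' >/dev/null && $C &&
$P '[[[0,0,-0.07],0],[[0,0,0],0]]' >/dev/null && $C &&
$P '[[[0,0,-0.07],0],[[0,0,0],0]]' >/dev/null && $C &&
$P '[[[0,0,-0.07],0],[[0,0,0],0]]' >/dev/null && $C &&
$P '[[[0,0,-0.07],0],[[0,0,0],0]]' >/dev/null && $C &&
$P '[[[0,0,-0.07],0],[[0,0,0],0]]' >/dev/null && $C &&
$P '[[[0,0,-0.07],0],[[0,0,0],0]]' >/dev/null && $C
python3 -m pendant '[[[0,0,0],0]]'; python3 chk.py 5
```

```text
CHK z 0.0720 F [ 0.3  0.7 -0.4]
CHK z 0.0706 F [-0.1  1.2 -0.5]
CHK z 0.0692 F [-0.5  0.1  0.1]
CHK z 0.0683 F [-0.1 -0.9  1.1]
CHK z 0.0675 F [-0.  -0.3  0.1]
CHK z 0.0668 F [-0.3  0.1  0.1]
CHK z 0.0661 F [-0.5 -0.  -0.1]
CHK z 0.0654 F [-0.5  0.5  0.5]
CHK z 0.0647 F [0.3 0.1 0.9]
CHK z 0.0640 F [-0.5  0.5 -0.9]
CHK z 0.0633 F [-0.4  0.7  0.1]
CHK z 0.0626 F [ 0.5 -0.5  0.4]
CHK z 0.0619 F [ 0.4  0.2 -0.3]
CHK z 0.0612 F [-0.2 -0.4 -0.4]
CHK z 0.0605 F [ 0.6 -0.7 -0.1]
CHK z 0.0600 F [-0.4  0.3  0.8]
CHK z 0.0598 F [-2.1 -0.7  5. ]
time_s: 15.1
ee_pos: [0.5684, -0.1729, 0.0598]
eef_rot: [3.142, 0.001, 2.474]
force: [-2.3, -1.0, 4.7]
grip_width: 0.0002
grip_force: 2.7
CHK z 0.0598 F [-2.3 -1.   4.7]
```

```bash
P="python3 -m pendant"; C="python3 chk.py 13"
$P '[[[-0.3,0.26,-0.01],-0.12],[[-0.26,0.3,0],-0.12]]' >/dev/null && $C &&
$P '[[[-0.22,0.32,0],-0.12],[[-0.18,0.35,0],-0.12]]' >/dev/null && $C &&
$P '[[[-0.14,0.37,0],-0.12],[[-0.1,0.39,0],-0.12]]' >/dev/null && $C &&
$P '[[[-0.04,0.39,0],-0.12],[[0,0.4,0],-0.12]]' >/dev/null && $C &&
$P '[[[0.04,0.39,0],-0.12],[[0.1,0.39,0],-0.12]]' >/dev/null && $C &&
$P '[[[0.14,0.37,0],-0.12],[[0.18,0.35,0],-0.12]]' >/dev/null && $C &&
$P '[[[0.22,0.32,0],-0.12],[[0.26,0.3,0],-0.12],[[0.3,0.26,0],-0.12]]' >/dev/null && $C
sed -i 's/.5885,-.146,.062/.5885,-.146,.060/' dot.py; python3 dot.py
```

```text
CHK z 0.0597 F [0.6 0.1 5.7]
CHK z 0.0598 F [-1.1 -0.9  5. ]
CHK z 0.0598 F [-0.8 -0.7  5.7]
CHK z 0.0597 F [-2.5  0.7  7.7]
CHK z 0.0597 F [-4.6  1.7  8.8]
CHK z 0.0597 F [-5.7  2.9  9.8]
CHK z 0.0597 F [-5.6  5.9  9.7]
1 [(80, 259, 222, 0), (71, 258, 222, -2), (45, 245, 214, 112), (43, 244, 214, 118), (36, 246, 214, 107), (35, 260, 222, 1)]
2 [(31, 250, 191, 115), (29, 251, 191, 109), (28, 252, 191, 103), (27, 253, 191, 97)]
3 [(59, 260, 183, -55), (53, 253, 185, -96), (49, 260, 184, -59), (48, 261, 184, -54), (48, 259, 175, 86), (46, 261, 183, -49)]
```

```bash
P="python3 -m pendant"
$P '[[[0,0,1],0],[[0,0,2.5],0],[[0,0,3],0],[[0,0,2.5],0],[[-1.05,3.76,0],0],[[-1.05,3.76,0],0],[[-1.05,3.76,0],0],[[-1.05,3.76,0],0],[[-1.05,3.76,0],0],[[-1.05,3.76,0],0],[[-1.05,3.76,0],0],[[-1.05,3.76,0],0],[[-1.05,3.76,0],0],[[-1.05,3.76,0],0],[[-1.05,3.76,0],0],[[-1.05,3.76,0],0],[[0,0,0],0],[[0,0,0],0],[[0,0,0],0]]' 1 20
python3 dot.py
python3 - <<'E'
from h import *
i,K,T=cam('top'); np.savez('top1.npz',i=i,K=K,T=T); save('t5.png',i[160:245,120:320],4)
E
```

```text
time_s: 17.98
ee_pos: [0.4422, 0.3297, 0.1493]
eef_rot: [3.141, 0.0, 0.675]
force: [-0.0, 0.3, 0.1]
grip_width: 0.0942
grip_force: 0.0
1 [(120, 253, 213, 75), (108, 252, 213, 79), (105, 253, 214, 71), (84, 254, 214, 67), (82, 254, 215, 62), (78, 259, 222, 0)]
2 [(77, 264, 194, 32), (75, 263, 193, 41), (67, 265, 196, 16), (67, 262, 192, 51), (64, 264, 195, 24), (64, 263, 194, 34)]
3 [(72, 265, 180, 0), (69, 266, 180, 1), (66, 265, 179, 13), (58, 266, 183, -27), (58, 265, 178, 26), (57, 255, 174, 113)]
```

View pics/t5.png

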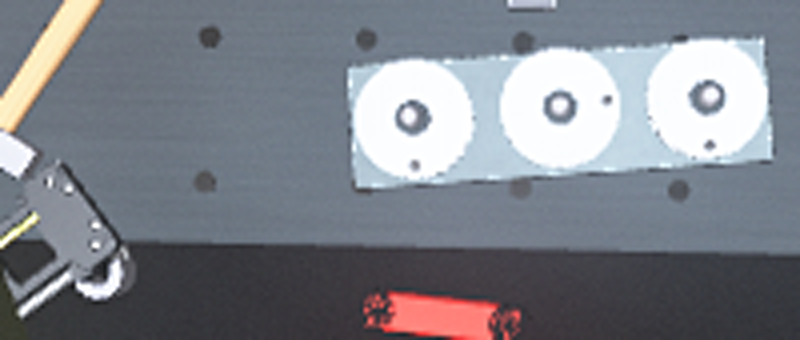

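Pulley 2's dot is at (607,100) in the crop, a quarter turn round, while 1 and 3 have returned. So pulley 2 binds. Next I grip the collar and refine axis 2.

```bash
P="python3 -m pendant"
$P '[[[0,0.12,-3.5],0],[[0,0.1,-3.5],0],[[0,0,-3],0],[[0,0,-2],0],[[0,0,-1],0],[[0,0,-0.7],0],[[0,0,0],0],[[0,0,0],0]]' 1 20; $P '[[[0,0,0],0],[[0,0,0],0],[[0,0,0],0],[[0,0,0],0],[[0,0,0],0],[[0,0,0],0],[[0,0,0],0],[[0,0,0],0]]' 0 20
python3 - <<'E'
from h import *
R=[]
for f in('top0','top1'):
    D=np.load(f+'.npz'); i,K,T=D['i'],D['K'],D['T']
    hsv=cv2.cvtColor(i,cv2.COLOR_RGB2HSV); m=((hsv[...,2]>195)&(hsv[...,1]<30)).astype(np.uint8); m[:165]=0;m[215:]=0
    c,_=cv2.findContours(m,cv2.RETR_EXTERNAL,cv2.CHAIN_APPROX_NONE)
    for x in c:
        if cv2.contourArea(x)<500: continue
        e=cv2.fitEllipse(cv2.convexHull(x)); z=.0590 if e[0][0]<240 else .066 if e[0][0]<280 else .0598
        print(f,np.round(e[0],2),(ray(K,T,*e[0],z)*1000).round(1))
E
```

```text
time_s: 18.75
ee_pos: [0.4428, 0.3324, 0.0132]
eef_rot: [3.141, -0.001, 0.673]
force: [-0.2, 0.6, -0.2]
grip_width: 0.0939
grip_force: 0.0
time_s: 19.42
ee_pos: [0.4421, 0.3324, 0.0121]
eef_rot: [3.142, -0.0, 0.674]
force: [-0.2, 0.2, -0.0]
grip_width: 0.0444
grip_force: 0.0
top0 [223.31 188.89] [569.7  81.9  59. ]
top0 [259.56 186.62] [578.3 -31.4  66. ]
top0 [296.07 184.42] [ 587.9 -145.4   59.8]
top1 [223.01 189.34] [568.3  82.8  59. ]
top1 [259.63 186.59] [578.4 -31.6  66. ]
top1 [296.07 184.13] [ 588.8 -145.4   59.8]
```

```bash
P="python3 -m pendant"
$P '[[[0,0,0],0],[[0,0,0],0],[[0,0,0],0],[[0,0,0],0]]' 0 30; $P '[[[0,0,0.5],0],[[0,0,1.5],0],[[0,0,3],0],[[0,0,3],0],[[0,0,3],0],[[0,0,2],0],[[0,0,0.8],0],[[0,0,0],0]]'
```

```text
time_s: 19.75
ee_pos: [0.4421, 0.3324, 0.0121]
eef_rot: [3.142, 0.0, 0.674]
force: [0.5, -0.7, 0.1]
grip_width: 0.0397
grip_force: 30.0
time_s: 20.42
ee_pos: [0.4426, 0.3328, 0.1518]
eef_rot: [3.141, -0.003, 0.674]
force: [0.0, 0.1, -0.6]
grip_width: 0.0397
grip_force: 30.0
```

```bash
P="python3 -m pendant"
$P '[[[0.6,-1.5,0],0],[[1.2,-3.2,0],0],[[1.3,-3.6,0],0],[[1.3,-3.6,0],0],[[1.3,-3.6,0],0],[[1.3,-3.6,0],0],[[1.3,-3.6,0],0],[[1.3,-3.6,0],0],[[1.3,-3.6,0],0],[[1.2,-3.2,0],0],[[0.9,-2.2,0],0],[[0.6,-1.2,0],0],[[0,0,0],0],[[0,0,0],0],[[0,0,0],0]]'
python3 - <<'E'
from h import *
i,K,T=cam('side'); np.savez('side2.npz',i=i,K=K,T=T); save('s6.png',i[140:240,200:300],6)
for z in (.066,.090,.097,.138,.178): print(z,((proj(K,T,(.5785,-.0315,z))-(200,140))*6).round(1))
E
```

```text
time_s: 21.67
ee_pos: [0.5776, -0.0314, 0.1494]
eef_rot: [-3.141, 0.001, 0.675]
force: [-1.0, -0.2, -1.0]
grip_width: 0.0398
grip_force: 30.0
0.066 [313.1 337.8]
0.09 [313.4 299.3]
0.097 [313.5 287.9]
0.138 [314.2 219.7]
0.178 [314.8 150.5]
```

View pics/s6.png

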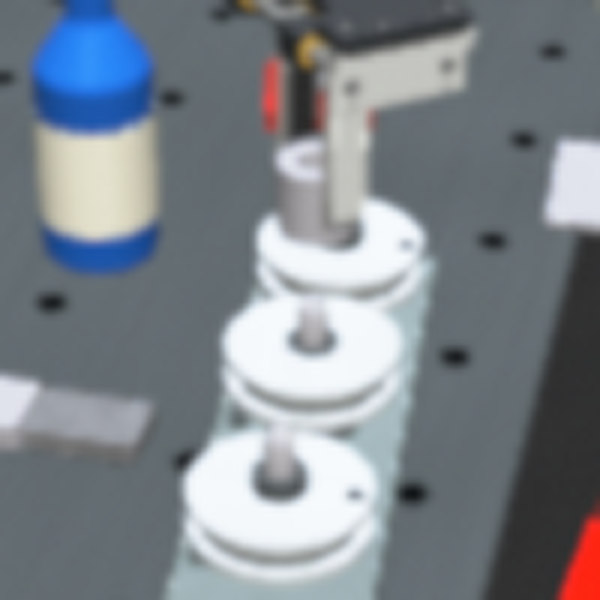

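Run:
```python
from h import *
D=np.load('side2.npz'); i,K,T=D['i'],D['K'],D['T']; g=cv2.cvtColor(i,cv2.COLOR_RGB2GRAY).astype(float)
c=(.5785,-.0315)
# image-left direction in world ~ +x (perp to view ray horizontally)
o=-T[:3,:3].T@T[:3,3]; d=np.array([c[0]-o[0],c[1]-o[1]]); d/=np.linalg.norm(d); l=np.array([-d[1],d[0]]); l*=np.sign(l[0])
def edge(z,r):
    p=proj(K,T,(c[0]+r*l[0],c[1]+r*l[1],z)); v=int(round(p[1])); u0=int(p[0])-5
    row=g[v,u0:u0+11]; gr=np.abs(np.diff(row)); gr[gr<gr.max()*.4]=0
    return p, v, (gr*(np.arange(10)+u0+.5)).sum()/gr.sum(), row.astype(int)
print('l',l)
for z,r in((.151,.02),(.157,.02),(.164,.02),(.168,.02),(.088,.008),(.0855,.008),(.066,.046)):
    p,v,u,row=edge(z,r); print(z,p.round(2),'edge u %.2f diff %.2f px'%(u,u-p[0]),row)
for z,r in((.088,-.008),(.0855,-.008),(.066,-.046)):
    p,v,u,row=edge(z,r); print('R',z,p.round(2),'edge u %.2f diff %.2f px'%(u,u-p[0]))
print('px/mm',np.linalg.norm(proj(K,T,(*c,.157))-proj(K,T,(c[0]+l[0]*.01,c[1]+l[1]*.01,.157)))/10)
```

```text
l [0.976057   0.21751489]
0.151 [245.76 172.85] edge u 247.44 diff 1.69 px [107 107 107 106 106 106 113 127 140 151 158]
0.157 [245.75 171.13] edge u 247.52 diff 1.77 px [107 106 106 106 105 105 112 125 139 151 159]
0.164 [245.75 169.1 ] edge u 247.14 diff 1.39 px [105 106 106 106 106 107 121 149 180 202 209]
0.168 [245.75 167.94] edge u 246.39 diff 0.64 px [105 105 106 106 105 115 150 190 214 219 216]
0.088 [249.66 190.4 ] edge u 248.83 diff -0.83 px [227 238 245 247 246 238 226 223 222 220 234]
0.0855 [249.65 191.08] edge u 250.50 diff 0.85 px [246 248 249 249 246 231 213 214 216 217 233]
0.066 [237.5  196.16] edge u 236.88 diff -0.62 px [106 106 107 109 134 200 240 247 248 248 248]
R 0.088 [254.81 190.45] edge u 254.55 diff -0.26 px
R 0.0855 [254.8  191.13] edge u 252.20 diff -2.60 px
R 0.066 [266.83 196.44] edge u 268.22 diff 1.39 px
px/mm 0.33294707563702175
```

```bash
P="python3 -m pendant"; C="python3 chk.py 3"
$P '[[[0.15,0,-1],0],[[0,0,-1.5],0],[[0,0,-0.9],0],[[0,0,-0.3],0],[[0,0,0],0],[[0,0,0],0],[[0,0,0],0]]' ; $C &&
$P '[[[0,0,-0.1],0],[[0,0,-0.1],0],[[0,0,0],0]]' >/dev/null && $C &&
$P '[[[0,0,-0.1],0],[[0,0,-0.1],0],[[0,0,0],0]]' >/dev/null && $C &&
$P '[[[0,0,-0.1],0],[[0,0,-0.1],0],[[0,0,0],0]]' >/dev/null && $C &&
$P '[[[0,0,-0.1],0],[[0,0,0],0]]' >/dev/null && $C &&
$P '[[[0,0,-0.1],0],[[0,0,0],0]]' >/dev/null && $C &&
$P '[[[0,0,-0.1],0],[[0,0,0],0]]' >/dev/null && $C &&
$P '[[[0,0,-0.1],0],[[0,0,0],0]]' >/dev/null && $C &&
$P '[[[0,0,-0.1],0],[[0,0,0],0]]' >/dev/null && $C
```

```text
time_s: 22.3
ee_pos: [0.5799, -0.0326, 0.1138]
eef_rot: [3.141, -0.001, 0.674]
force: [0.3, 0.1, -1.6]
grip_width: 0.0396
grip_force: 30.0
CHK z 0.1138 F [ 0.3  0.1 -1.6]
CHK z 0.1112 F [ 0.6 -1.1 -2. ]
CHK z 0.1089 F [ 0.3  0.9 -1. ]
CHK z 0.1069 F [-0.1  0.4 -1.9]
CHK z 0.1060 F [ 0.9  0.1 -1.3]
CHK z 0.1050 F [ 0.5 -0.3 -1.1]
CHK z 0.1040 F [ 0.1 -0.4 -1.2]
CHK z 0.1030 F [ 0.5 -0.4 -1.1]
CHK z 0.1020 F [-0.   0.1 -1.3]
```

```bash
P="python3 -m pendant"; C="python3 chk.py 3"
$P '[[[0,0,-0.1],0],[[0,0,-0.1],0],[[0,0,0],0]]' >/dev/null && $C &&
$P '[[[0,0,-0.1],0],[[0,0,-0.1],0],[[0,0,0],0]]' >/dev/null && $C &&
$P '[[[0,0,-0.1],0],[[0,0,-0.1],0],[[0,0,0],0]]' >/dev/null && $C &&
$P '[[[0,0,-0.1],0],[[0,0,-0.1],0],[[0,0,0],0]]' >/dev/null && $C &&
$P '[[[0,0,-0.1],0],[[0,0,-0.1],0],[[0,0,0],0]]' >/dev/null && $C &&
$P '[[[0,0,-0.1],0],[[0,0,-0.1],0],[[0,0,0],0]]' >/dev/null && $C &&
$P '[[[0,0,-0.1],0],[[0,0,-0.1],0],[[0,0,0],0]]' >/dev/null && $C &&
$P '[[[0,0,-0.1],0],[[0,0,0],0]]' >/dev/null && $C &&
$P '[[[0,0,-0.1],0],[[0,0,0],0]]' >/dev/null && $C &&
$P '[[[0,0,-0.05],0],[[0,0,0],0]]' >/dev/null && $C &&
$P '[[[0,0,-0.05],0],[[0,0,0],0]]' >/dev/null && $C
```

```text
CHK z 0.0999 F [ 0.2  0.6 -1.4]
CHK z 0.0979 F [ 0.2 -0.  -1.5]
CHK z 0.0959 F [ 0.8  0.4 -1.2]
CHK z 0.0939 F [ 0.4  0.6 -1.2]
CHK z 0.0919 F [-0.6  0.2 -0.9]
CHK z 0.0899 F [ 0.7 -0.2 -1.7]
CHK z 0.0879 F [-0.6 -0.7 -1.5]
CHK z 0.0869 F [ 0.1 -0.6 -1.4]
CHK z 0.0860 F [ 1.2 -0.3 -0.8]
CHK z 0.0856 F [-0.1 -0.3 -1.6]
CHK z 0.0851 F [-0.1  1.  -1.8]
```

```bash
P="python3 -m pendant"; C="python3 chk.py 1.5"
$P '[[[0,0,-0.05],0],[[0,0,0],0]]' >/dev/null && $C &&
$P '[[[0,0,-0.05],0],[[0,0,0],0]]' >/dev/null && $C &&
$P '[[[0,0,-0.05],0],[[0,0,0],0]]' >/dev/null && $C &&
$P '[[[0,0,-0.05],0],[[0,0,0],0]]' >/dev/null && $C
```

```text
CHK z 0.0845 F [-0.5 -0.6 -0.6]
CHK z 0.0841 F [ 0.4  0.2 -1.5]
CHK z 0.0836 F [-0.2 -0.1 -1.1]
CHK z 0.0831 F [-0.4  0.2 -1.2]
```

```bash
P="python3 -m pendant"; C="python3 chk.py 1.5"
$P '[[[0,0,-0.05],0],[[0,0,0],0]]' >/dev/null && $C &&
$P '[[[0,0,-0.05],0],[[0,0,0],0]]' >/dev/null && $C &&
$P '[[[0,0,-0.05],0],[[0,0,0],0]]' >/dev/null && $C &&
$P '[[[0,0,-0.05],0],[[0,0,0],0]]' >/dev/null && $C &&
$P '[[[0,0,-0.05],0],[[0,0,0],0]]' >/dev/null && $C &&
$P '[[[0,0,-0.05],0],[[0,0,0],0]]' >/dev/null && $C
```

```text
CHK z 0.0826 F [ 0.7  0.7 -1.6]
CHK z 0.0821 F [ 0.1  1.4 -1.5]
CHK z 0.0816 F [ 0.2  0.2 -1.8]
CHK z 0.0812 F [-0.6  0.7 -0.7]
CHK z 0.0811 F [-2.8  1.3  4.4]
```

Run:
```python
from h import *
o=ctrl.get_obs(); print(o['ee_pos'],o['force'],o['eef_rot'],o['moment'],o['grip_width'])
i,K,T=cam('side'); a=cv2.resize(i[150:230,205:285],None,fx=5,fy=5,interpolation=cv2.INTER_CUBIC)
j,K2,T2=cam('top'); b=cv2.resize(j[150:230,215:295],None,fx=5,fy=5,interpolation=cv2.INTER_CUBIC)
save('s7.png',np.hstack([a,b]))
for z in(.066,.069,.073,.109,.113): print(z,((proj(K,T,(.5785,-.0315,z))-(205,150))*5).round(1))
```

```text
[ 0.57972887 -0.03257948  0.08113597] [-2.76447853  1.3092363   4.40113711] [ 3.14135984e+00 -2.57738663e-04  6.73882447e-01] [ 0.03496398  0.58917508 -0.02289563] 0.03991605035604729
0.066 [235.9 231.5]
0.069 [235.9 227.5]
0.073 [236.  222.2]
0.109 [236.4 173.5]
0.113 [236.5 168. ]
```

View pics/s7.png

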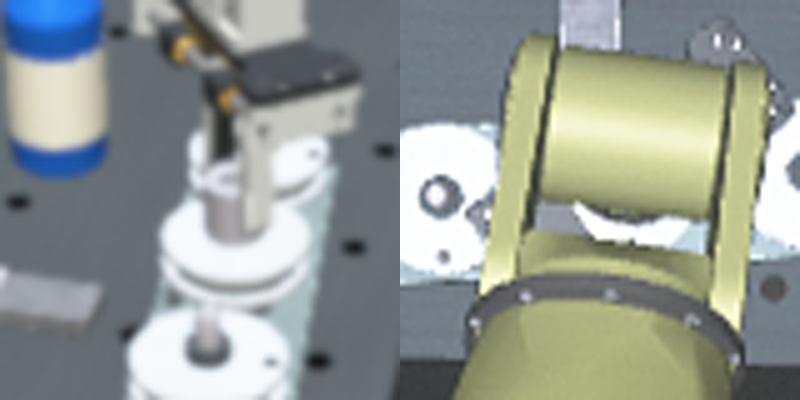

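The collar underside is at 0.081 − 0.012 = 0.069 m, which is the drawn face plus 7 mm. So it is seated on the fixed shoulder, and I release it.

```bash
P="python3 -m pendant"
$P '[[[0,0,0.02],0],[[0,0,0],0],[[0,0,0],0],[[0,0,0],0],[[0,0,0],0],[[0,0,0],0],[[0,0,0],0],[[0,0,0],0]]' 0.75
$P '[[[0,0,0.5],0],[[0,0,1],0],[[0,0,2],0],[[0,0,3],0],[[0,0,3],0],[[0,0,3],0],[[-1,3.5,0],0],[[-1,3.5,0],0],[[-1,3.5,0],0],[[-1,3.5,0],0],[[-1,3.5,0],0],[[-1,3.5,0],0],[[-1,3.5,0],0],[[-1,3.5,0],0],[[-1,3.5,0],0],[[0,0,0],0],[[0,0,0],0],[[0,0,0],0]]'
python3 - <<'E'
from h import *
i,K,T=cam('top'); S,K2,T2=cam('side')
hsv=cv2.cvtColor(i,cv2.COLOR_RGB2HSV); g=hsv[...,2]
m=((g>195)&(hsv[...,1]<30)).astype(np.uint8); m[:165]=0;m[215:]=0;m[:,:205]=0;m[:,320:]=0
c,h=cv2.findContours(m,cv2.RETR_CCOMP,cv2.CHAIN_APPROX_NONE)
for k,x in enumerate(c):
    if len(x)<5: continue
    e=cv2.fitEllipse(x); print('hole' if h[0][k][3]>=0 else 'out',np.round(e[0],1),np.round(e[1],1),[(ray(K,T,*e[0],z)[:2]*1000).round(1).tolist() for z in(.066,.109)])
print(g[176:200:1,248:272:1])
save('fin.png',i[160:215,205:315],6)
E
```

```text
time_s: 28.57
ee_pos: [0.5796, -0.0326, 0.0808]
eef_rot: [-3.142, 0.0, 0.674]
force: [0.3, 0.5, -0.7]
grip_width: 0.0708
grip_force: 0.0
time_s: 30.07
ee_pos: [0.4898, 0.2821, 0.2065]
eef_rot: [3.141, -0.001, 0.674]
force: [-0.3, -0.7, -0.3]
grip_width: 0.0707
grip_force: 0.0
out [221.6 188.6] [3.  3.6] [[570.1, 86.7], [566.7, 82.3]]
out [297.3 183.5] [3.5 3.5] [[590.2, -148.6], [586.1, -143.7]]
out [223.  189.3] [28.8 29.3] [[567.9, 82.0], [564.6, 77.8]]
hole [223.5 200.5] [3.2 3.2] [[533.0, 79.7], [531.2, 75.6]]
hole [222.9 188.9] [ 9.9 10.1] [[569.0, 82.6], [565.7, 78.4]]
out [259.6 186.6] [29.2 29.5] [[578.4, -31.5], [574.7, -31.2]]
hole [260.5 192. ] [2.1 3. ] [[561.6, -34.6], [558.6, -34.2]]
hole [271.5 184.5] [3.2 3.2] [[585.6, -68.4], [581.7, -66.7]]
hole [259.6 184.9] [6.  7.2] [[583.6, -31.5], [579.8, -31.3]]
out [296.2 184.2] [29.3 29.5] [[587.9, -145.0], [583.9, -140.2]]
hole [297. 196.] [3.7 3.7] [[551.3, -148.0], [548.7, -143.1]]
hole [296.3 183.9] [10.1 10.4] [[589.1, -145.5], [585.0, -140.7]]
[[224 247 255 255 255 255 254 254 254 254 254 254 254 254 255 254 255 254
  
[... 1648 characters left out ...]
54 254 254 254 254 254 255 255 255 255 255 255 255 255 255 255 255
  254 254 254 254 254 255]
 [255 255 254 254 254 254 254 254 254 255 255 255 255 255 255 255 254 254
  254 254 254 254 255 255]
 [255 255 254 254 254 254 254 254 254 254 254 254 254 254 254 254 254 254
  254 254 254 254 255 255]
 [247 255 255 254 254 254 254 254 254 254 254 254 254 254 254 254 254 254
  254 254 254 255 255 249]
 [222 247 255 255 255 254 254 254 254 254 254 254 254 254 254 254 254 254
  254 254 255 255 248 228]
 [221 221 247 255 255 255 254 254 254 254 254 254 254 254 254 254 254 254
  254 255 255 248 227 228]
 [221 223 221 228 255 255 255 255 255 254 254 254 254 254 254 254 255 255
  255 255 248 226 227 228]]
```

```bash
python3 -c "
from station import ctrl; print(ctrl.hand_in())"
```

```text
the job is handed in; nothing more can be done
None
```

I turned all three pulleys a quarter turn or so, and the middle one binds: it stays turned while the left and right ones ran back. The steel collar sits on the middle pulley's shoulder, centred and released, and the job was handed in at about 30 s with no verdict returned.

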